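# Push-and-turn a hotplate's inner heat knob to its keep-warm catch

### The job

Switch the hotplate under the milk pan from off to keep-warm: push the small inner bar knob of its double control down a few millimetres out of the off catch, turn it clockwise until you feel it catch, and let go so that it springs fully up there; feel for the catch gently, never force the knob against it. The minute-timer ring round the knob is already set, so do not turn it, and do not push the knob so far down that it presses on the ring. Leave the pan and the mug where they are.

Things in the scene. Friction and masses are not known exactly. Their poses are not given: they have to be found in the camera images.
- hotplate: portable hotplate, fixed: white housing 290 x 210 mm, deck 58 mm high. Origin: centre of its underside; z up; x runs from the double control at its near end to the dark cooking plate at its far end. The control stands upright on the deck, its axis at x = -0.088 m, y = 0 here. Inner knob: bar grip on a skirt. Outer ring: minute timer.
- knob_top (a point): centre of the top of the inner heat knob, on the control's axis, 104 mm above the worktop when fully up; z up, x along the bar towards its pointer end. Black bar grip 40 mm long, 13 mm wide, 22 mm high (down to 22 mm below this point) on a round skirt 53 mm across and 4 mm thick, whose underside is 6 mm above the timer ring's top when the knob is up.
- heat_knob: the inner knob (origin on its axis, 46 mm below its top; axes as knob_top). Push-and-turn: a spring lifts it, 5.6 N when up, 0.7 N more per mm down. Up, it is locked in a catch (off or keep-warm) with 0.05 rad play either way. 3.5 mm down (8 N) it is free to turn; 6 mm down (10 N) its skirt lands on the timer ring and drags it. More than 20 N on a catch (0.35 N m) harms it.
- knob_pointer (a point): pointer end of the bar, on its top (white line), 20 mm from the axis. At off it points 0.55 rad counter-clockwise (seen from above) of the hotplate's x. The keep-warm catch is 0.80 to 1.40 rad clockwise of off; where exactly differs between units and is not marked: feel for it. Dead stop 1.8 rad clockwise of off.
- ring_mark (a point): black mark on the top of the timer ring, 30.5 mm from the axis, 72 mm above the worktop. How the knob catches: between the catches a tooth rides under a track, so the knob, let go, rises only to 3.5 mm below fully up (drag 0.04 N m). Turned while the spring may lift it against the track, it jumps up in the catch and stops turning; held down deeper, it passes the catch unnoticed.
- timer_ring: outer minute-timer ring, bare ribbed metal, 72 mm across, 12 mm high, its top 72 mm above the worktop; origin on the control's axis at deck height, x towards its mark. Turns at 0.025 N m; must stay as found, within about 0.1 rad.
- milk_pan: small steel pan, 122 mm across the rim, 58 mm high, standing on the cooking plate (68 mm above the worktop), its axis about 148 mm from the control's axis; black handle to the right. Origin: centre of its underside.
- mug: white mug, 80 mm across, 98 mm high, on the worktop to the right of the hotplate. Origin: centre of its underside. Behind it a wall cupboard hangs over the worktop, from about 0.47 m up and from about 0.58 m from the robot's axis outwards, to the right of the hotplate: swing the arm past it drawn in.

How it is judged:
By the outcome, as a careful person would: the job done as asked, in the order asked, and still so for the second after the job is handed in, with the robot touching nothing.
It also fails if it takes over 61 s, if anything falls off the work surface, if the arm or the gripper's body presses on something with over 40 N, if the wrist force passes 120 N, or if a joint passes its speed limit or range.

### The arm

A 6-joint arm with a two-finger parallel gripper is mounted at the origin on a cart in front of the work surface, level with it; the furniture and walls round the work are solid. World frame = base frame: x ahead of the robot, y to its left, z up, the work surface at z = 0. Lengths are in m, angles in rad, forces in N, time in s.
With the tool pointing down it reaches from about 0.375 to 0.975 m from the base axis. Payload 3.8 kg.
Tool frame: the origin (TCP) lies midway between the tips of the shut fingers; the grasp point (between the pads) lies 19 mm behind it; z points along the fingers, y is the line along which they close (so a half turn about z gives the same grasp; the last joint's range is limited). The gripper opens to 85 mm and grips with 20 to 120 N. Pads are 22 mm wide; open, the fingers measure 114 mm over their backs; the gripper's body (76 mm by 85 mm) begins 54 mm behind the grasp point. The pads swing forward as they close: fully open they stand 13 mm farther back than shut.
Start: joints at [1.145, 0.264, 1.604, -0, 1.274, -0.037], TCP at [0.256, 0.625, 0.231] pointing down, gripper open.
Joint ranges: [-2.63, 2.63], [-0.94, 2.18], [0.31, 2.57], [-1.31, 4.45], [0, 2.66], [-2.55, 2.55]. Speed limits (rad/s): [2.57, 2.57, 3.14, 3.14, 3.14, 3.14].

### API

Orientations are given as a rotation vector (axis times angle).
In Python, from workcell import sensors, viewer, job gives the robot as it stands.
- The arm moves only by the shell command python3 -m inch 'ROWS' [FORCE]. ROWS is JSON, one flat list of numbers, 7 for each row, row after row: the shift along the tool's x, y, z in mm, then the turn, a rotation vector about the tool's x, y, z in degrees, then the finger opening in mm, from 0 to 85.4. A call has exactly 8 rows; each row shifts and turns the commanded pose from where the row before left it, along the tool's axes as they then stand; what a row does not reach is not made up. A row lasts 1/10 s, in which the tool goes at most 50 mm and 8.59 degrees, less where a joint would pass 70% of its speed; a pose out of reach is approached as far as the arm can. A call is refused whole if a number of a shift passes 50 or a number of a turn 8.59, either way. A call with a gripper value outside its range is refused whole. The fingers move at their own pace and stop on an object; FORCE is the grip in N (left out, the last holds). Time passes only in rows, so rows that do not move let the fingers close, or fill a call up. It gives the time, the measured TCP pose, the force, the opening and the grip force at its end, in the units of the state.
- sensors.read_state(): the state, without advancing time (a new reading comes with each control period).
- viewer.read_camera(name): name is "scene" or "top" or "wrist"; returns the picture (480x640x3 uint8, red, green, blue); there is no depth.
- viewer.camera_params(name): a dict with "K" (3x3 intrinsics, pixels), "k1" (the pictures are not rectified: a ray, as slopes to the right and down, at radius r is drawn at 1 + k1 r^2 times it, then the intrinsics apply), "world_to_cam" (4x4, takes a point from world to camera coordinates). Camera axes: x right, y down, z forward; pixel columns grow to the right and rows downward; lengths in m; the calibration is good to about 2 mm. A picture is of the moment at which its call begins: read the wrist's pose just before it. camera_params takes no time and is no camera call; for the wrist camera it gives the pose at the moment of the call.
- job.finish_job(): hands the job in; it is judged then, once.
The state is a dict: "time": time; "q": joint angles; "joint_vel": joint speeds; "joint_torque": joint torques, N m; "tool_pos": TCP position; "tcp_rot": TCP orientation; "wrist_force": force on the tool from outside, world axes, zero at the start; "torque": the same for the moment, N m; "width": opening from 0.0 (shut) to 1.0 (fully open); "grip_force": force on a finger pad.
Only numpy, scipy, OpenCV 4.12 (cv2) and the standard library are available. Lean on these libraries where they do the work, as an engineer would, in place of code of your own. Each camera call takes 0.05 s, during which the arm holds its last target. There are 200 camera calls.

## Working session

There is one attempt and no reset: what is moved stays moved. The work goes in short steps, Python scripts to look and compute and a shell command to move; the robot and the scene stay as the last step left them, time stands still between calls to the robot, and variables do not carry over. Pictures are saved under pics/ and viewed, at most 10 in all, crops included, and the job is handed in when it is done.

```bash
mkdir -p pics; ls; python3 - <<'E'
from workcell import sensors, viewer
import cv2, numpy as np
s=sensors.read_state(); print({k:np.round(v,3).tolist() for k,v in s.items()})
a=viewer.read_camera("scene"); b=viewer.read_camera("top")
cv2.imwrite("pics/scene.png",a[...,::-1]);cv2.imwrite("pics/top.png",b[...,::-1])
for n in("scene","top","wrist"):
    p=viewer.camera_params(n);print(n,np.round(p["K"],1).tolist(),p["k1"],np.round(p["world_to_cam"],3).tolist())
E
```

```text
pics
{'time': 0.0, 'q': [1.145, 0.265, 1.605, 0.0, 1.274, -0.037], 'joint_vel': [0.001, 0.0, -0.001, 0.0, -0.0, -0.0], 'joint_torque': [0.001, -51.511, -36.731, 0.0, 0.013, -0.0], 'tool_pos': [0.256, 0.624, 0.23], 'tcp_rot': [-0.607, -3.082, 0.003], 'wrist_force': [0.251, 0.183, 0.341], 'torque': [0.03, -0.005, -0.001], 'grip_force': 0.0, 'width': 1.0}
scene [[539.1, 0.0, 329.3], [0.0, 539.1, 243.3], [0.0, 0.0, 1.0]] -0.11069004777613735 [[0.459, -0.889, 0.006, -0.259], [-0.665, -0.347, -0.661, 0.411], [0.59, 0.3, -0.75, 0.818], [0.0, 0.0, 0.0, 1.0]]
top [[457.9, 0.0, 316.0], [0.0, 457.9, 231.9], [0.0, 0.0, 1.0]] -0.06462195569398062 [[0.084, -0.996, 0.001, -0.062], [-0.973, -0.082, -0.217, 0.532], [0.217, 0.017, -0.976, 0.837], [0.0, 0.0, 0.0, 1.0]]
wrist [[408.8, 0.0, 324.4], [0.0, 408.8, 238.8], [0.0, 0.0, 1.0]] -0.08152153795004916 [[0.379, 0.925, -0.002, -0.675], [0.877, -0.359, 0.321, -0.043], [0.296, -0.123, -0.947, 0.38], [0.0, 0.0, 0.0, 1.0]]
```

View pics/scene.png

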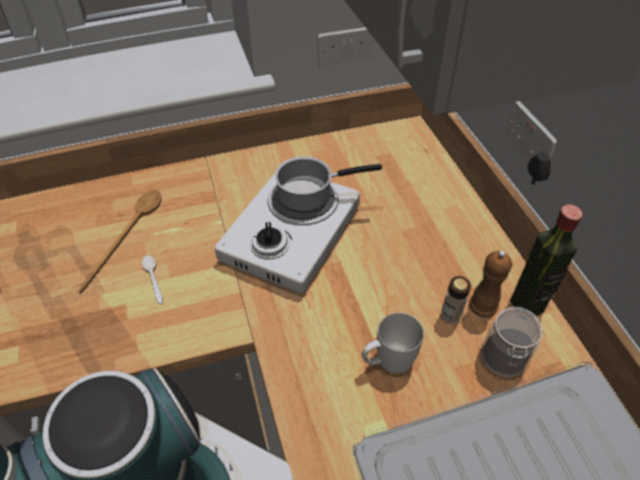

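View pics/top.png

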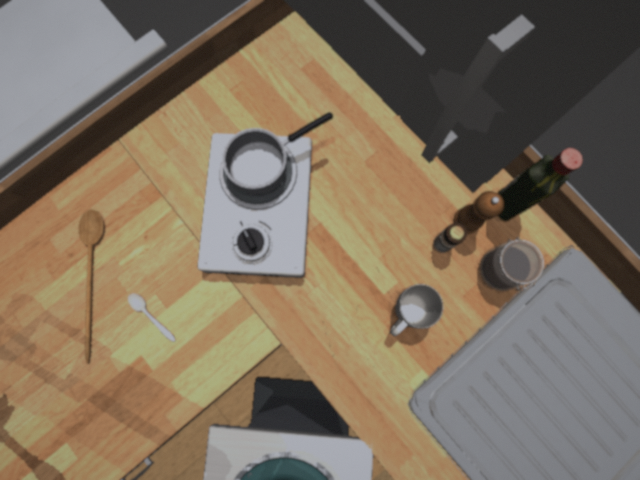

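```bash
cat > h.py <<'E'
import numpy as np, cv2
from workcell import sensors, viewer
def ray(p,uv):
    K=p["K"];T=np.array(p["world_to_cam"]);k=p["k1"]
    d=cv2.undistortPoints(np.array([[uv]],float),np.array(K),np.array([k,0,0,0.]))[0,0]
    R=T[:3,:3];return -R.T@T[:3,3], R.T@np.r_[d,1]
def onz(p,uv,z):
    c,d=ray(p,uv);return c+d*(z-c[2])/d[2]
def proj(p,X):
    T=np.array(p["world_to_cam"]);x=T[:3,:3]@np.array(X)+T[:3,3];x=x[:2]/x[2]
    x=x*(1+p["k1"]*(x@x));return np.array(p["K"])[:2,:2]@x+np.array(p["K"])[:2,2]
E
python3 - <<'E'
from h import *
p=viewer.camera_params("top");q=viewer.camera_params("scene")
b=cv2.imread("pics/top.png");a=cv2.imread("pics/scene.png")
C=[onz(p,c,.058) for c in [(213,135),(311,137),(304,275),(200,272)]]
C=np.array(C);print(C.round(3).tolist());print([np.linalg.norm(C[i]-C[i-1]).round(3) for i in range(4)])
x=(C[0]+C[1]-C[2]-C[3]);print("yaw",np.arctan2(x[1],x[0]), "ctr",C.mean(0))
for nm,im,P,(u,v) in(("top",b,p,(251,242)),("scene",a,q,(269,236))):
    print(nm,onz(P,(u,v),.085).round(4))
    w=im[v-35:v+35,u-45:u+45];w=cv2.resize(w,None,fx=6,fy=6,interpolation=2)
    cv2.imwrite(f"pics/{nm}c.png",w)
w=np.hstack([cv2.resize(cv2.imread(f"pics/{n}c.png"),(400,311)) for n in("top","scene")]);cv2.imwrite("pics/c.png",w)
E
```

```text
[[0.722, 0.212, 0.058], [0.734, 0.01, 0.058], [0.449, -0.001, 0.058], [0.437, 0.199, 0.058]]
[np.float64(0.285), np.float64(0.203), np.float64(0.285), np.float64(0.201)]
yaw 0.04279020172805802 ctr [0.58548957 0.10518117 0.058     ]
top [0.4994 0.1033 0.085 ]
scene [0.5012 0.1046 0.085 ]
```

View pics/c.png

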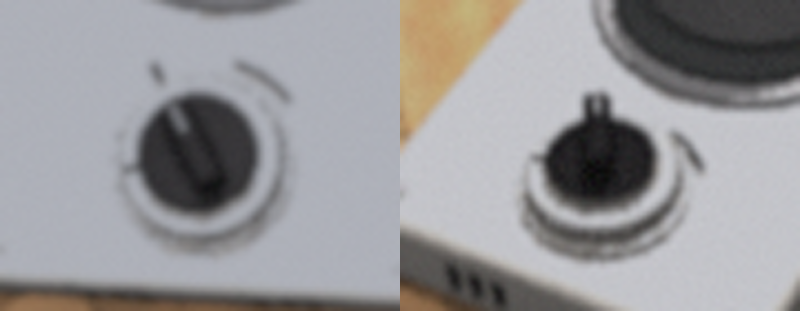

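The top crop shows the knob centred near full-picture pixel (250,241) with its pointer at the upper left, and the ring mark at the left. Deck sides come out at 285 x 202 mm, close to the stated size. Both views put the control near (0.499, 0.102), so I'll move over it.

```bash
python3 -m inch '[-30,-28,0,0,0,0,60,-30,-28,0,0,0,0,60,-30,-28,0,0,0,0,60,-30,-28,0,0,0,0,60,-30,-28,0,0,0,0,60,-30,-28,0,0,0,0,60,-30,-28,0,0,0,0,60,-30,-28,0,0,0,0,60]' 20
python3 -m inch '[-30,-28,0,0,0,0,60,-30,-28,0,0,0,0,60,-30,-28,0,0,0,0,60,-30,-28,0,0,0,0,60,-30,-28,0,0,0,0,60,-32,-29,0,0,0,0,60,0,0,0,0,0,-8,60,0,0,0,0,0,-8,60]'
python3 -m inch '[0,0,0,0,0,-8,60,0,0,0,0,0,-8,60,0,0,0,0,0,-8,60,0,0,0,0,0,-8,60,0,0,0,0,0,-8,60,0,0,0,0,0,0,60,0,0,0,0,0,0,60,0,0,0,0,0,0,60]'
python3 - <<'E'
from h import *
s=sensors.read_state();p=viewer.camera_params("wrist");im=viewer.read_camera("wrist")
import pickle;pickle.dump((s,p),open("w1.pkl","wb"));cv2.imwrite("pics/w1.png",im[...,::-1])
print(s["tool_pos"],s["tcp_rot"],s["q"],proj(p,[.4985,.102,.104]),s["wrist_force"])
E
```

```text
time: 0.9
tool_pos: [0.3932, 0.3246, 0.2309]
tcp_rot: [-0.606, -3.082, 0.001]
wrist_force: [1.2, -0.2, 0.2]
width: 0.707
grip_force: 0.0
time: 1.7
tool_pos: [0.4975, 0.0993, 0.2307]
tcp_rot: [-0.168, -3.136, 0.0]
wrist_force: [0.0, 0.5, -0.4]
width: 0.704
grip_force: 0.0
time: 2.5
tool_pos: [0.4972, 0.101, 0.2311]
tcp_rot: [0.908, -3.007, -0.0]
wrist_force: [0.5, 0.3, -0.6]
width: 0.704
grip_force: 0.0
[0.49724487 0.10097234 0.23107897] [ 9.07784190e-01 -3.00718558e+00 -1.04827300e-04] [ 1.51236750e-01 -5.56479982e-02  1.95538113e+00  1.34963351e-05
  1.24224194e+00 -2.00591004e+00] [325.86412572 227.40325   ] [ 0.51813141  0.27159237 -0.6353066 ]
```

View pics/w1.png

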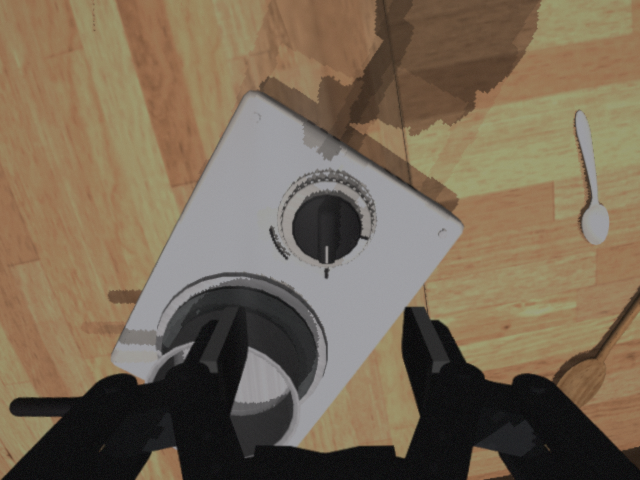

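The wrist view shows the dark knob centred near (326,228), the white pointer line at about (326,247)–(326,267), the ring mark near (363,237), and the fingers clear. Next I'll take exact numbers from it.

```bash
python3 - <<'E'
from h import *
import pickle
s,p=pickle.load(open("w1.pkl","rb"));im=cv2.imread("pics/w1.png");g=cv2.cvtColor(im,6)
m=((g<75)*255).astype(np.uint8);m[:,:285]=0;m[:,370:]=0;m[:185]=0;m[275:]=0
m=cv2.morphologyEx(m,2,np.ones((7,7),np.uint8))
n,l,st,ce=cv2.connectedComponentsWithStats(m);print(st[1:],ce[1:])
i=1+np.argmax(st[1:,4]);c=max(cv2.findContours((l==i).astype(np.uint8),0,1)[0],key=len)
h=cv2.convexHull(c)[:,0];P=np.array([onz(p,u,.082)[:2] for u in h])
(cx,cy),r=cv2.minEnclosingCircle(P.astype(np.float32));print("skirt",cx,cy,r)
A=np.c_[2*P,np.ones(len(P))];f=np.linalg.lstsq(A,(P**2).sum(1),rcond=None)[0];print("lsq",f[:2],np.sqrt(f[2]+f[0]**2+f[1]**2))
# white line
w=(g[243:266,318:335]>110);w=cv2.morphologyEx(w.astype(np.uint8),2,np.ones((1,1)))
ys,xs=np.nonzero(w);ys+=243;xs+=318
v=np.polyfit(ys,xs,1);print("line",ys.min(),ys.max(),v, len(ys))
a=onz(p,(np.polyval(v,ys.min()),ys.min()),.104);b=onz(p,(np.polyval(v,ys.max()),ys.max()),.104)
print(a,b,"ang",np.arctan2(*(b-a)[1::-1]))
print("ring mark",[np.arctan2(*(onz(p,(u,v_),.072)[:2]-f[:2])[::-1]) for u,v_ in((363,237),)])
R=cv2.Rodrigues(np.array(s["tcp_rot"]))[0];print("toolx ang",np.arctan2(R[1,0],R[0,0]),s["tool_pos"])
cv2.imwrite("pics/w1c.png",cv2.resize(im[180:285,275:385],None,fx=5,fy=5,interpolation=2))
E
```

```text
[[ 292  194   69   67 3679]] [[326.75509649 225.96846969]]
skirt 0.5029246807098389 0.1067609041929245 0.02733328565955162
lsq [0.50321833 0.1064094 ] 0.026440444249529252
line 246 265 [-5.08640195e-02  3.39130504e+02] 74
[0.50953118 0.10997621 0.104     ] [0.5218472  0.11735992 0.104     ] ang 0.5400668272312291
ring mark [np.float64(1.7736492027852904)]
toolx ang -2.5552465148634216 [0.49724487 0.10097234 0.23107897]
```

View pics/w1c.png

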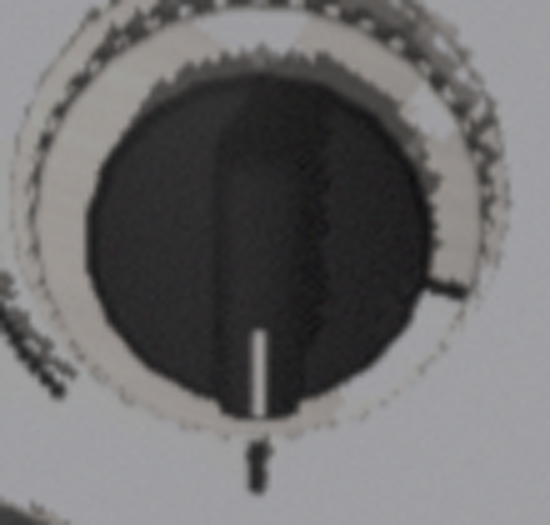

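```bash
python3 -m inch '[-2,0,16,0,0,0,34,-2,0,16,0,0,0,34,-2,1,16,0,0,0,34,-2,0,16,0,0,0,34,0,0,16,0,0,0,34,0,0,16,0,0,0,34,0,0,0,0,0,0,34,0,0,0,0,0,0,34]' 
python3 - <<'E'
from h import *
s=sensors.read_state();p=viewer.camera_params("wrist");im=viewer.read_camera("wrist")
import pickle;pickle.dump((s,p),open("w2.pkl","wb"));cv2.imwrite("pics/w2.png",im[...,::-1])
print(s["tool_pos"],s["tcp_rot"],proj(p,[.503,.106,.104]),proj(p,s["tool_pos"]),s["wrist_force"])
E
```

```text
time: 3.35
tool_pos: [0.5033, 0.1062, 0.1353]
tcp_rot: [0.91, -3.006, -0.0]
wrist_force: [-0.1, -0.0, 0.9]
width: 0.399
grip_force: 0.0
[0.5033348  0.10623403 0.13526225] [ 9.10113101e-01 -3.00613899e+00 -1.44521340e-04] [326.16605923 283.78309981] [326.51471025 318.29113928] [-0.14014799 -0.0483337   0.94855876]
```

View pics/w2.png

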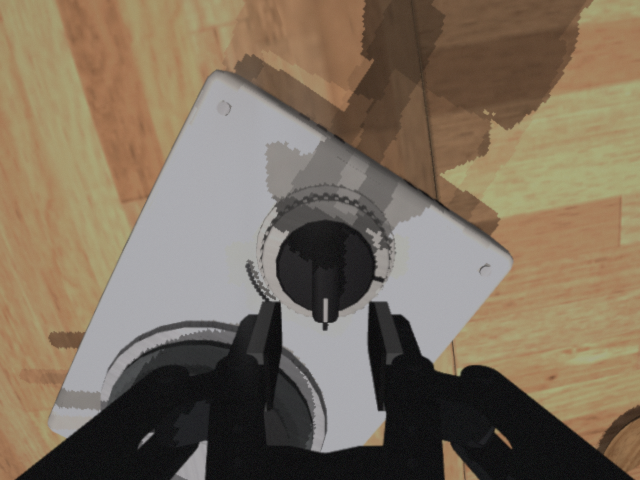

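The close view shows the bar between and ahead of the fingertips. Its pointer line is near (325,297–318), the skirt is centred near (325,265), and the fingers are level on both sides, at (268,304) and (379,304).

```bash
python3 - <<'E'
from h import *
import pickle
s,p=pickle.load(open("w2.pkl","rb"));im=cv2.imread("pics/w2.png");g=cv2.cvtColor(im,6)
w=(g[290:322,314:337]>100);n,l,st,ce=cv2.connectedComponentsWithStats(w.astype(np.uint8));print(st[1:])
for r in range(294,324,3): print(r,g[r,314:337].tolist())
i=1+np.argmax(st[1:,4]);ys,xs=np.nonzero(l==i);ys+=290;xs+=314
wt=g[ys,xs].astype(float);v=np.polyfit(ys,xs,1,w=wt)
R=cv2.Rodrigues(np.array(s["tcp_rot"]))[0];T=s["tool_pos"]
for e in (ys.min(),ys.max()): 
    q=onz(p,(np.polyval(v,e),e),.104);print(e,q,"tool mm",(R.T@(q-T)*1e3).round(1))
# skirt sides per row
for r in range(245,290,8):
    row=g[r,255:400].astype(int);d=np.nonzero(row<70)[0]+255;
    print(r,d.min(),d.max(),(d.min()+d.max())/2)
for uv in ((325,265),(277,265),(375,265),(325,221)): print(uv,(R.T@(onz(p,uv,.082)-T)*1e3).round(1))
E
```

```text
[[10  8  4 24 92]
 [ 0 30  2  2  3]
 [21 30  2  2  3]]
294 [30, 31, 34, 30, 36, 38, 37, 40, 36, 34, 33, 33, 36, 36, 33, 32, 32, 30, 32, 28, 27, 29, 26]
297 [24, 31, 31, 35, 38, 37, 37, 39, 36, 39, 48, 46, 47, 37, 35, 32, 33, 30, 32, 28, 29, 26, 26]
300 [26, 31, 32, 33, 37, 36, 37, 37, 48, 94, 154, 160, 151, 128, 57, 35, 32, 31, 28, 27, 29, 25, 25]
303 [29, 28, 29, 31, 35, 34, 36, 38, 46, 95, 153, 159, 154, 125, 58, 29, 31, 30, 30, 27, 31, 27, 26]
306 [29, 31, 36, 34, 35, 37, 36, 36, 48, 95, 154, 160, 154, 123, 57, 30, 29, 31, 29, 27, 26, 25, 23]
309 [31, 30, 32, 34, 35, 37, 34, 38, 49, 98, 154, 160, 154, 119, 53, 32, 33, 32, 28, 23, 30, 25, 24]
312 [26, 31, 29, 35, 35, 38, 38, 36, 50, 97, 154, 160, 152, 115, 50, 32, 31, 27, 30, 26, 28, 26, 27]
315 [26, 28, 29, 33, 36, 35, 38, 34, 50, 97, 154, 158, 151, 112, 50, 30, 30, 30, 30, 29, 24, 29, 28]
318 [42, 29, 30, 32, 34, 35, 34, 35, 50, 96, 154, 159, 150, 109, 49, 33, 31, 31, 30, 24, 26, 30, 47]
321 [156, 108, 79, 57, 35, 32, 31, 30, 47, 92, 148, 153, 144, 91, 40, 27, 30, 30, 35, 49, 79, 118, 159]
298 [0.50932883 0.10978992 0.104     ] tool mm [-7.  -0.4 31.3]
321 [0.51965181 0.11658502 0.104     ] tool mm [-19.3  -0.4  31.2]
245 281 388 334.5
253 278 373 325.5
261 276 375 325.5
269 276 374 325.0
277 277 380 328.5
285 255 369 312.0
(325, 265) [ 0.8 -0.5 53.3]
(277, 265) [  0.8 -25.3  53.3]
(375, 265) [ 0.8 25.3 53.3]
(325, 221) [24.4 -0.5 53.3]
```

```bash
python3 -m inch '[0,-0.4,10,0,0,0,26,0,0,10,0,0,0,26,0,0,10,0,0,0,24,0,0,9,0,0,0,24,0,0,6,0,0,0,24,0,0,2,0,0,0,20,0,0,0,0,0,0,16,0,0,0,0,0,0,16]' 
python3 - <<'E'
from h import *
s=sensors.read_state();print(s["tool_pos"],s["wrist_force"],s["torque"],s["width"]*85.4)
im=viewer.read_camera("wrist");cv2.imwrite("pics/w3.png",im[...,::-1])
E
```

```text
time: 4.2
tool_pos: [0.504, 0.106, 0.0885]
tcp_rot: [-0.911, 3.006, -0.0]
wrist_force: [-0.3, 0.5, 0.5]
width: 0.185
grip_force: 0.0
[0.50403782 0.10595965 0.08852519] [-0.28814346  0.50924569  0.50016213] [-0.01195232  0.03350359 -0.00208104] 15.795557014973843
```

View pics/w3.png

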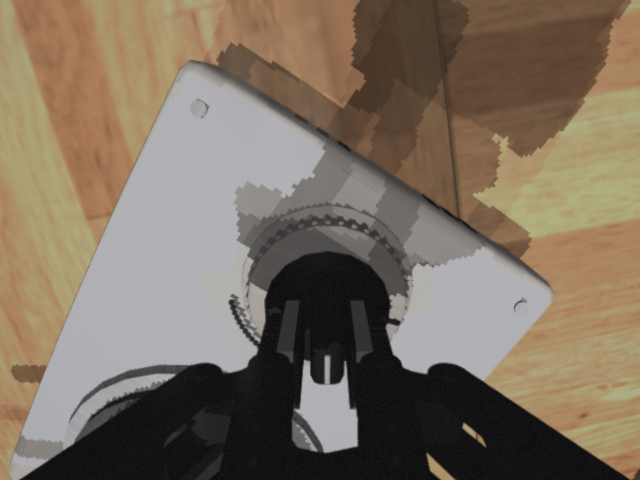

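The bar sits between the fingertips at about (327,350) with room on both sides, and the ring mark is at (393,321). Next I'll feel downwards for the skirt.

```bash
python3 -m inch '[0,0,1.5,0,0,0,16,0,0,1.5,0,0,0,16,0,0,1,0,0,0,16,0,0,1,0,0,0,16,0,0,0.5,0,0,0,16,0,0,0.5,0,0,0,16,0,0,0.5,0,0,0,16,0,0,0,0,0,0,16]' 
```

```text
time: 5.05
tool_pos: [0.5038, 0.1059, 0.0821]
tcp_rot: [0.911, -3.006, -0.0]
wrist_force: [-2.0, -0.2, 3.5]
width: 0.189
grip_force: 1.4
```

```bash
python3 -m inch '[0,0,0.5,0,0,0,16,0,0,0.5,0,0,0,16,0,0,0.5,0,0,0,16,0,0,0.5,0,0,0,16,0,0,0.5,0,0,0,16,0,0,0.5,0,0,0,16,0,0,0,0,0,0,16,0,0,0,0,0,0,16]'
```

```text
time: 5.85
tool_pos: [0.5038, 0.1059, 0.0795]
tcp_rot: [-0.911, 3.006, -0.0]
wrist_force: [-1.9, -1.5, 7.7]
width: 0.187
grip_force: 3.5
```

```bash
python3 -m inch '[0,0,0.5,0,0,0,16,0,0,0.5,0,0,0,16,0,0,0.5,0,0,0,16,0,0,0.5,0,0,0,16,0,0,0,0,0,0,16,0,0,0,0,0,0,16,0,0,0,0,0,0,16,0,0,0,0,0,0,16]'; python3 -c "
from h import *
s=sensors.read_state();print(s['wrist_force'],s['torque'],s['tool_pos'])"
```

```text
time: 6.65
tool_pos: [0.5038, 0.106, 0.0777]
tcp_rot: [-0.911, 3.006, 0.0]
wrist_force: [-3.3, -1.3, 7.5]
width: 0.184
grip_force: 4.1
[-3.26046477 -1.25202165  7.53998247] [-0.06448522  0.5718314   0.01526918] [0.503825   0.10598371 0.07770451]
```

```bash
python3 -m inch '[0,0,0.2,0,0,1,16,0,0,0,0,0,1,16,0,0,0,0,0,1,16,0,0,0,0,0,1,16,0,0,0,0,0,1,16,0,0,0,0,0,1,16,0,0,0,0,0,1,16,0,0,0,0,0,1,16]'; python3 -c "
from h import *
s=sensors.read_state();print(s['wrist_force'],s['torque'],s['tool_pos'])"
```

```text
time: 7.45
tool_pos: [0.5037, 0.106, 0.0775]
tcp_rot: [0.698, -3.063, -0.0]
wrist_force: [-3.1, -0.6, 8.4]
width: 0.184
grip_force: 4.2
[-3.05920431 -0.62902154  8.367713  ] [-0.0676143   0.67661104  0.11301443] [0.50368336 0.10595059 0.07747149]
```

```bash
python3 -m inch '[0,0,0.2,0,0,0.5,16,0,0,0,0,0,0.5,16,0,0,0,0,0,0.5,16,0,0,0,0,0,0.5,16,0,0,0,0,0,0.5,16,0,0,0,0,0,0.5,16,0,0,0,0,0,0,16,0,0,0,0,0,0,16]'; python3 - <<'E'
from h import *
s=sensors.read_state();print(s['wrist_force'],s['torque'],s['tool_pos'])
im=viewer.read_camera("wrist");im=cv2.resize(im[230:430,220:450,::-1],None,fx=3,fy=3);cv2.imwrite("pics/w4.png",im)
E
```

```text
time: 8.25
tool_pos: [0.5037, 0.1059, 0.0773]
tcp_rot: [0.619, -3.08, -0.0]
wrist_force: [-3.9, -0.3, 8.9]
width: 0.188
grip_force: 4.2
[-3.86135561 -0.34757661  8.87149927] [-0.14426717  0.68844977  0.03173301] [0.50365716 0.10594992 0.07728335]
```

View pics/w4.png

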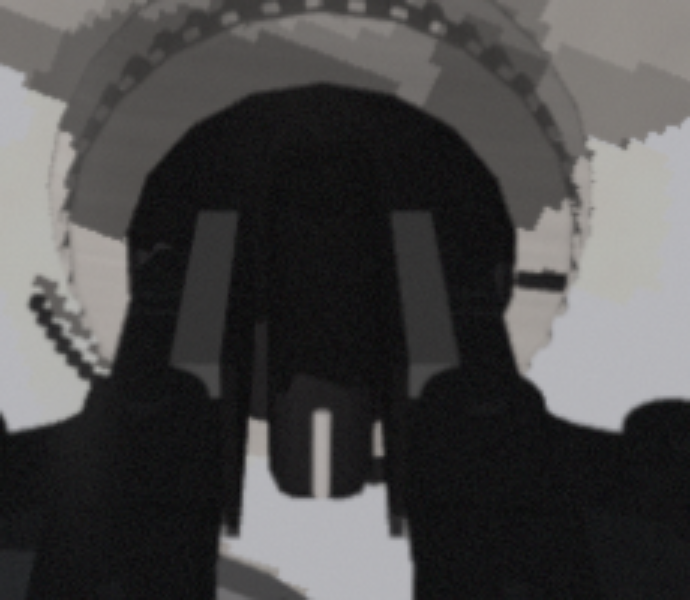

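The knob has turned with the fork: the off tick now lies to the right of the pointer, at crop (378,470). I'll lift the tips off the skirt so the knob rides under its track, then keep turning with the fork alone.

```bash
python3 -m inch '[0,0,-1,0,0,0,16,0,0,-1,0,0,0,16,0,0,-1,0,0,0,16,0,0,-1.5,0,0,0,16,0,0,-1.5,0,0,0,16,0,0,-1.2,0,0,0,16,0,0,0,0,0,0,16,0,0,0,0,0,0,16]'; python3 - <<'E'
from h import *
import pickle
s=sensors.read_state();print(s['wrist_force'],s['torque'],s['tool_pos'],s['width']*85.4)
p=viewer.camera_params("wrist");print("mark",np.arctan2(*(onz(p,(400.5,323.5),.072)[:2]-[.5037,.106])[::-1]))
im=viewer.read_camera("wrist");pickle.dump((s,p),open("w5.pkl","wb"));cv2.imwrite("pics/w5.png",im[...,::-1])
s,p=pickle.load(open("w2.pkl","rb"));g=cv2.imread("pics/w2.png",0)
for uv in((379,279),): print("mark w2",np.arctan2(*(onz(p,uv,.072)[:2]-[.5037,.106])[::-1]))
E
```

```text
time: 9.1
tool_pos: [0.5038, 0.1059, 0.0836]
tcp_rot: [-0.619, 3.08, -0.0]
wrist_force: [-0.2, -0.3, -0.5]
width: 0.186
grip_force: 0.0
[-0.24038271 -0.33410145 -0.50407963] [ 0.05663788  0.03157983 -0.01892128] [0.50375863 0.1059146  0.08357026] 15.86777940056093
mark 1.68195781044278
mark w2 1.7891671010977486
```

View pics/w5.png

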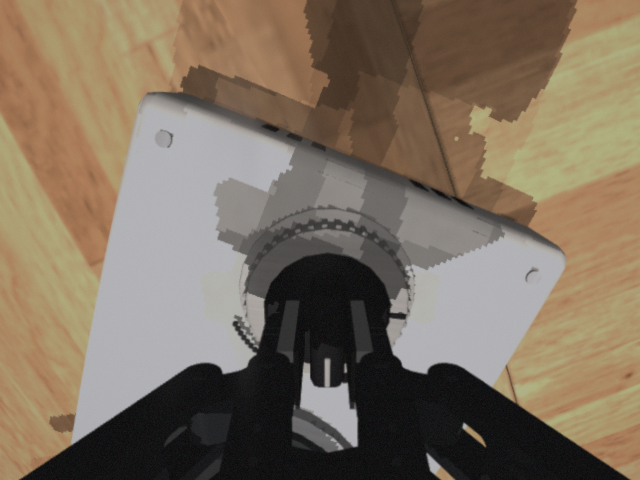

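The fork is free of load, with the pointer at (327,375) between the pads. The ring mark is near (397,316). I'll check the ring mark numerically and keep turning.

```bash
cat > mark.py <<'E'
from h import *
def mark(im,p,c,lo=90):
    # darkest angle on the ring top, radius 29-32 mm, 1-degree sampling
    g=cv2.cvtColor(im,6);out=[]
    for d in np.arange(60,150,.5):
        a=np.radians(d);out.append(np.mean([g[tuple(np.round(proj(p,[c[0]+r*np.cos(a),c[1]+r*np.sin(a),.072])).astype(int)[::-1])] for r in(.0290,.030,.031,.032)]))
    o=np.array(out);D=np.arange(60,150,.5);return o,D
E
python3 - <<'E'
from mark import *
import pickle
for n in("w1","w2","w5"):
    s,p=pickle.load(open(n+".pkl","rb"));o,D=mark(cv2.imread(f"pics/{n}.png"),p,(.5037,.106));k=(D>85)&(D<115)
    print(n,[(d,int(v)) for d,v in zip(D[k][::2],o[k][::2])])
E
python3 -m inch '[0,0,0,0,0,2,16,0,0,0,0,0,2,16,0,0,0,0,0,2,16,0,0,0,0,0,2,16,0,0,0,0,0,2,16,0,0,0,0,0,2,16,0,0,0,0,0,2,16,0,0,0,0,0,2,16]'; python3 - <<'E'
from h import *
s=sensors.read_state();print(s['wrist_force'],s['torque'],s['tool_pos'])
E
```

```text
w1 [(np.float64(85.5), 128), (np.float64(86.5), 140), (np.float64(87.5), 132), (np.float64(88.5), 147), (np.float64(89.5), 141), (np.float64(90.5), 140), (np.float64(91.5), 155), (np.float64(92.5), 154), (np.float64(93.5), 149), (np.float64(94.5), 157), (np.float64(95.5), 155), (np.float64(96.5), 154), (np.float64(97.5), 154), (np.float64(98.5), 141), (np.float64(99.5), 107), (np.float64(100.5), 67), (np.float64(101.5), 47), (np.float64(102.5), 39), (np.float64(103.5), 60), (np.float64(104.5), 96), (np.float64(105.5), 116), (np.float64(106.5), 136), (np.float64(107.5), 140), (np.float64(108.5), 141), (np.float64(109.5), 143), (np.float64(110.5), 143), (np.float64(111.5), 144), (np.float64(112.5), 142), (np.float64(113.5), 141), (np.float64(114.5), 136)]
w2 [(np.float64(85.5), 114), (np.float64(86.5), 107), (np.float64(87.5), 112), (np.float64(88.5), 115), (np.float64(89.5), 126), (np.float64(90.5), 122), (np.float64(91.5), 135), (np.float64(92.5), 134), (np.float64(93.5), 139), (np.float64(94.5), 134), (np.float64(95.5), 145), (np.float64(96.5), 142), (np.float64(97.5), 135), (np.flo
[... 737 characters left out ...]
loat64(97.5), 154), (np.float64(98.5), 152), (np.float64(99.5), 107), (np.float64(100.5), 55), (np.float64(101.5), 33), (np.float64(102.5), 32), (np.float64(103.5), 29), (np.float64(104.5), 54), (np.float64(105.5), 128), (np.float64(106.5), 154), (np.float64(107.5), 157), (np.float64(108.5), 156), (np.float64(109.5), 155), (np.float64(110.5), 158), (np.float64(111.5), 160), (np.float64(112.5), 158), (np.float64(113.5), 156), (np.float64(114.5), 155)]
time: 9.95
tool_pos: [0.5029, 0.1065, 0.0834]
tcp_rot: [0.182, -3.135, -0.002]
wrist_force: [-1.9, 2.2, 1.5]
width: 0.188
grip_force: 1.4
[-1.90994346  2.22845085  1.51430723] [0.39323878 0.37279377 0.04483023] [0.50286561 0.10645775 0.08339558]
```

```bash
python3 -m inch '[0,0,0,0,0,2,16,0,0,0,0,0,2,16,0,0,0,0,0,2,16,0,0,0,0,0,2,16,0,0,0,0,0,2,16,0,0,0,0,0,2,16,0,0,0,0,0,0,16,0,0,0,0,0,0,16]'; cat > st.py <<'E'
from h import *
s=sensors.read_state();R=cv2.Rodrigues(np.array(s["tcp_rot"]))[0]
a=np.degrees(np.arctan2(-R[1,0],-R[0,0]));f=R.T@s['wrist_force'];t=np.array(s['torque'])
# camera: pixel row of pointer line and knob height cue
im=viewer.read_camera("wrist");g=cv2.cvtColor(im,7).astype(int)
m=(g[350:396,312:342]>110).astype(np.uint8);n,l,S,ce=cv2.connectedComponentsWithStats(m)
print("turned",33.6-a,"Ftool",f.round(1),"T",t.round(3),"pos",s["tool_pos"].round(4),"line",[(S[i].tolist(),(ce[i]+[312,350]).round(1).tolist()) for i in range(1,n) if 15<S[i,4]<250])
import time;cv2.imwrite("pics/st_%d.png"%int(s["time"]*100),im[...,::-1])
E
python3 st.py; python3 - <<'E'
import cv2,sys
E
```

```text
time: 10.75
tool_pos: [0.5032, 0.1063, 0.0834]
tcp_rot: [-0.143, -3.137, -0.001]
wrist_force: [-2.3, 2.6, 0.6]
width: 0.185
grip_force: 1.3
turned 38.826966244519895 Ftool [ 2.5  2.4 -0.5] T [0.454 0.32  0.003] pos [0.5032 0.1063 0.0834] line []
```

```bash
python3 - <<'E'
import cv2,numpy as np
for f in("w5","st_1075"):
    g=cv2.imread(f"pics/{f}.png",0)
    print(f);[print(r,g[r,300:352:2].tolist()) for r in range(352,394,6)]
E
```

```text
w5
352 [18, 13, 21, 32, 31, 19, 26, 25, 29, 33, 35, 33, 31, 31, 31, 33, 29, 28, 28, 23, 23, 19, 18, 10, 17, 19]
358 [14, 14, 27, 29, 27, 18, 22, 28, 28, 33, 28, 33, 51, 95, 88, 45, 31, 30, 28, 28, 24, 16, 23, 19, 15, 11]
364 [10, 31, 150, 157, 147, 52, 24, 25, 28, 34, 32, 30, 90, 167, 159, 74, 27, 26, 25, 23, 24, 21, 86, 74, 15, 12]
370 [16, 59, 161, 161, 160, 63, 19, 27, 28, 31, 32, 32, 90, 166, 158, 64, 29, 27, 28, 24, 25, 22, 104, 130, 16, 18]
376 [15, 99, 178, 177, 177, 69, 25, 23, 31, 29, 32, 29, 89, 164, 158, 60, 26, 26, 26, 26, 26, 14, 24, 28, 12, 14]
382 [13, 160, 179, 179, 178, 177, 108, 24, 26, 28, 33, 32, 89, 163, 156, 57, 28, 28, 19, 25, 32, 90, 66, 72, 24, 10]
388 [36, 165, 177, 177, 177, 177, 178, 178, 178, 173, 172, 172, 172, 174, 174, 173, 173, 173, 173, 177, 177, 178, 178, 174, 88, 24]
st_1075
352 [12, 13, 23, 32, 34, 25, 20, 24, 27, 28, 31, 30, 36, 34, 35, 31, 32, 32, 32, 28, 27, 20, 25, 16, 14, 21]
358 [16, 11, 31, 32, 33, 29, 18, 26, 28, 28, 31, 34, 34, 61, 81, 74, 34, 33, 34, 26, 21, 25, 23, 13, 14, 19]
364 [16, 31, 153, 150, 136, 74, 37, 26, 27, 27, 32, 31, 37, 124, 169, 162, 60, 33, 32, 28, 23, 27, 25, 15, 17, 18]
370 [17, 62, 161, 161, 162, 163, 152, 27, 27, 26, 28, 31, 32, 81, 167, 167, 112, 32, 28, 31, 28, 27, 27, 12, 15, 20]
376 [15, 28, 41, 69, 34, 43, 40, 19, 22, 27, 26, 30, 32, 40, 150, 168, 140, 36, 29, 27, 25, 28, 22, 19, 11, 17]
382 [15, 161, 180, 180, 180, 180, 180, 178, 82, 24, 26, 29, 30, 30, 93, 166, 161, 64, 28, 27, 27, 24, 30, 131, 57, 22]
388 [34, 167, 180, 179, 180, 179, 180, 182, 181, 180, 172, 151, 125, 130, 141, 158, 162, 174, 176, 177, 179, 180, 180, 177, 87, 17]
```

```bash
cat > st.py <<'E'
from h import *
def line(g):
    m=(g[345:384,319:345]>110).astype(np.uint8);n,l,S,ce=cv2.connectedComponentsWithStats(m)
    i=max(range(1,n),key=lambda i:S[i,3]);ys,xs=np.nonzero(l==i);v=np.polyfit(ys,xs,1)
    c=g[340:384,319:345].astype(int).max(1);return "top row %d lag slope %.3f width %d"%(S[i,1]+345,v[0],S[i,4]//S[i,3])
if __name__=="__main__":
    s=sensors.read_state();R=cv2.Rodrigues(np.array(s["tcp_rot"]))[0]
    a=np.degrees(np.arctan2(-R[1,0],-R[0,0]));f=R.T@s['wrist_force']
    im=viewer.read_camera("wrist");print("turned %.1f"%(33.6-a),"Ftool",f.round(1),"T",s['torque'].round(3),line(cv2.cvtColor(im,7)))
    cv2.imwrite("pics/st_%d.png"%round(s["time"]*100),im[...,::-1])
E
python3 -c "
from st import *
for f in ('w5','st_1075'): print(line(cv2.imread(f'pics/{f}.png',0)))"
python3 -m inch '[0,0,0,0,0,0.7,16,0,0,0,0,0,0.7,16,0,0,0,0,0,0.7,16,0,0,0,0,0,0.7,16,0,0,0,0,0,0.7,16,0,0,0,0,0,0.7,16,0,0,0,0,0,0.7,16,0,0,0,0,0,0,16]'; python3 st.py
```

```text
top row 359 lag slope 0.000 width 5
top row 359 lag slope 0.124 width 5
time: 11.6
tool_pos: [0.5038, 0.1058, 0.0836]
tcp_rot: [0.279, 3.129, -0.0]
wrist_force: [-1.4, 2.9, -0.3]
width: 0.189
grip_force: 1.3
turned 43.8 Ftool [1.9 2.6 0.3] T [0.529 0.332 0.021] top row 357 lag slope 0.071 width 5
```

```bash
python3 -m inch '[0,0,0,0,0,0.5,16,0,0,0,0,0,0.5,16,0,0,0,0,0,0.5,16,0,0,0,0,0,0.5,16,0,0,0,0,0,0.5,16,0,0,0,0,0,0.5,16,0,0,0,0,0,0.5,16,0,0,0,0,0,0,16]'; python3 st.py
```

```text
time: 12.45
tool_pos: [0.5042, 0.1059, 0.0838]
tcp_rot: [0.374, 3.118, 0.0]
wrist_force: [0.2, 1.8, 1.4]
width: 0.185
grip_force: 1.1
turned 47.3 Ftool [ 0.3  1.8 -1.4] T [0.355 0.016 0.118] top row 357 lag slope 0.078 width 5
```

```bash
python3 -c "
from h import *
p=viewer.camera_params('wrist');a=np.radians(33.6-47.3+5)
for z in(.1005,.104): print(z,[proj(p,[.5037+r*np.cos(a),.106+r*np.sin(a),z]).round(1).tolist() for r in(.007,.02)])"
python3 -m inch '[0,0,0,0,0,0.5,16,0,0,0,0,0,0.5,16,0,0,0,0,0,0.5,16,0,0,0,0,0,0.5,16,0,0,0,0,0,0.5,16,0,0,0,0,0,0.5,16,0,0,0,0,0,0.5,16,0,0,0,0,0,0,16]'; python3 st.py
```

```text
0.1005 [[325.6, 356.1], [328.6, 385.2]]
0.104 [[325.7, 361.9], [328.7, 391.5]]
time: 13.3
tool_pos: [0.5039, 0.106, 0.0837]
tcp_rot: [0.47, 3.106, 0.0]
wrist_force: [1.5, 1.1, 0.6]
width: 0.188
grip_force: 0.7
turned 50.8 Ftool [-1.2  1.5 -0.6] T [ 0.17  -0.183 -0.01 ] top row 362 lag slope 0.074 width 5
```

The pointer line jumped from row 357 to 362, which is what a knob fully up should give. I'll confirm with a small, gentle turn.

```bash
python3 -m inch '[0,0,0,0,0,0.4,16,0,0,0,0,0,0.4,16,0,0,0,0,0,0.4,16,0,0,0,0,0,0.4,16,0,0,0,0,0,0.4,16,0,0,0,0,0,0,16,0,0,0,0,0,0,16,0,0,0,0,0,0,16]'; python3 st.py; python3 -c "
from h import *
p=viewer.camera_params('wrist');a=np.radians(33.6-52.8+5)
for z in(.1005,.104): print(z,[proj(p,[.5037+r*np.cos(a),.106+r*np.sin(a),z]).round(1).tolist() for r in(.007,.02)])"
```

```text
time: 14.15
tool_pos: [0.5038, 0.106, 0.0836]
tcp_rot: [0.523, 3.098, 0.0]
wrist_force: [1.3, 2.2, 0.8]
width: 0.185
grip_force: 1.2
turned 52.8 Ftool [-0.5  2.5 -0.8] T [ 0.392 -0.232 -0.011] top row 362 lag slope 0.088 width 5
0.1005 [[324.6, 358.0], [327.6, 387.1]]
0.104 [[324.6, 363.8], [327.7, 393.3]]
```

Row 362 fits the fully-up knob (364 predicted) and not the track height (358). I'll let go and back away, then check.

```bash
python3 -m inch '[0,0,0,0,0,0,20,0,0,0,0,0,0,24,0,0,0,0,0,0,26,0,0,-6,0,0,0,28,0,0,-10,0,0,0,34,0,0,-12,0,0,0,34,0,0,-12,0,0,0,34,0,0,-12,0,0,0,34]'
python3 -m inch '[0,0,-15,0,0,0,40,0,0,-15,0,0,0,40,0,0,-15,0,0,0,40,0,0,-15,0,0,0,40,0,0,-15,0,0,0,40,0,0,-15,0,0,0,40,0,0,0,0,0,0,40,0,0,0,0,0,0,40]'
python3 - <<'E'
from mark import *
import pickle
s=sensors.read_state();p=viewer.camera_params("wrist");im=viewer.read_camera("wrist");im=np.ascontiguousarray(im[...,::-1])
pickle.dump((s,p),open("w6.pkl","wb"));cv2.imwrite("pics/w6.png",im)
print(s["tool_pos"])
o,D=mark(im,p,(.5037,.106));k=np.argsort(o)[:8];print("mark deg",np.sort(D[k]),o[k].round())
u,v=proj(p,[.5037,.106,.09]).astype(int);print(u,v)
w=cv2.resize(im[v-70:v+70,u-90:u+90],None,fx=4,fy=4,interpolation=2);cv2.imwrite("pics/w6c.png",w)
E
```

```text
time: 15.0
tool_pos: [0.5042, 0.106, 0.1373]
tcp_rot: [0.523, 3.096, 0.001]
wrist_force: [0.0, 0.8, 0.6]
width: 0.397
grip_force: 0.0
time: 15.8
tool_pos: [0.5039, 0.1059, 0.2259]
tcp_rot: [0.523, 3.097, 0.0]
wrist_force: [-0.4, -0.1, -1.5]
width: 0.467
grip_force: 0.0
[0.5039026  0.10593728 0.22592272]
mark deg [100.5 101.  101.5 102.  102.5 103.  103.5 104. ] [49. 51. 53. 57. 59. 59. 72. 82.]
323 220
```

View pics/w6c.png

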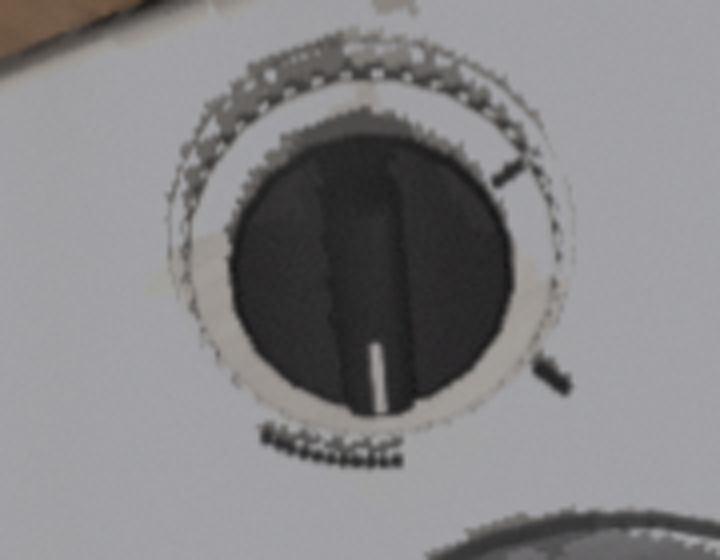

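The pointer now stands at the start of the printed keep-warm arc, at crop (380,412). The off tick is well to the right, at (550,372), and the ring mark is still at 102°. One last check is whether the knob is fully up, using the row of the pointer line's end and the skirt width.

```bash
python3 - <<'E'
from h import *
import pickle
c=np.array([.5037,.106])
for n in("w1","w6"):
    s,p=pickle.load(open(n+".pkl","rb"));g=cv2.GaussianBlur(cv2.imread(f"pics/{n}.png",0),(3,3),0).astype(float)
    R=cv2.Rodrigues(np.array(s["tcp_rot"]))[0]
    ws=[]
    for r in range(-4,12,2):
        u,v=proj(p,[*c,.082]);v=int(v)+r;u=int(u);row=g[v]
        def edge(st):
            x=u+st*25
            while row[x]<105:x+=st
            return x-st*(row[x]-105)/(row[x]-row[x-st])
        ws.append((edge(1)-edge(-1)))
    w=max(ws)
    def wid(z):
        o=R[:,1]*.0265;o=o/np.hypot(o[0],o[1])*.0265
        return np.linalg.norm(proj(p,[*(c+o[:2]),z])-proj(p,[*(c-o[:2]),z]))
    # line
    m=(g[225:275,318:336]>85).astype(np.uint8);N,l,S,ce=cv2.connectedComponentsWithStats(m);k=[i for i in range(1,N) if 15<S[i,3]<26 and S[i,2]<9]
    print(n,"skirt px",round(w,2),"pred up",wid(.082).round(2),"down",wid(.0785).round(2),"line",[ (S[i,1]+225,S[i,1]+S[i,3]+225) for i in k])
    a=.586 if n=="w1" else np.radians(33.6-47)
    for z in(.104,.1005): print("  line pred",z,[proj(p,[c[0]+r*np.cos(a),c[1]+r*np.sin(a),z])[1].round(1) for r in(.007,.0195)])
E
```

```text
w1 skirt px 75.94 pred up 71.11 down 70.34 line []
  line pred 0.104 [np.float64(245.9), np.float64(262.5)]
  line pred 0.1005 [np.float64(244.3), np.float64(260.7)]
w6 skirt px 71.77 pred up 72.93 down 72.13 line []
  line pred 0.104 [np.float64(236.5), np.float64(253.6)]
  line pred 0.1005 [np.float64(234.9), np.float64(251.8)]
```

The far view leans towards fully up but isn't sharp enough to be sure. I'll look again from the same height as the earlier close view.

```bash
python3 -m inch '[0,0,15,0,0,0,34,0,0,15,0,0,0,34,0,0,15,0,0,0,34,0,0,15,0,0,0,34,0,0,15,0,0,0,34,0,0,15.6,0,0,0,34,0,0,0,0,0,0,34,0,0,0,0,0,0,34]'
python3 - <<'E'
from h import *
import pickle
s=sensors.read_state();p=viewer.camera_params("wrist");im=viewer.read_camera("wrist")
pickle.dump((s,p),open("w7.pkl","wb"));cv2.imwrite("pics/w7.png",im[...,::-1])
c=np.array([.5037,.106])
for n,x0 in(("w2",324.5),("w7",None)):
    s,p=pickle.load(open(n+".pkl","rb"));g=cv2.imread(f"pics/{n}.png",0).astype(float)
    prof=g[285:330,316:340].copy();col=[int(np.argmax(r[4:20]))+320 for r in prof]
    mx=[r[4:20].max() for r in prof];mn=[np.median(r) for r in prof]
    i=next(i for i in range(len(mx)) if mx[i]>100);t=285+i-(mx[i]-100)/(mx[i]-mx[i-1])
    print(n,s["tool_pos"].round(4),"line start %.2f"%t,col[i:i+22])
    a=.586 if n=="w2" else np.radians(33.6-47.5)
    for z in(.104,.1005): print("  pred",z,[proj(p,[c[0]+r*np.cos(a),c[1]+r*np.sin(a),z]).round(1).tolist() for r in(.007,.0195)])
E
```

```text
time: 16.65
tool_pos: [0.5033, 0.1058, 0.1342]
tcp_rot: [-0.523, -3.096, 0.001]
wrist_force: [1.8, -0.4, 0.2]
width: 0.396
grip_force: 0.0
w2 [0.5033 0.1062 0.1353] line start 297.98 [325, 325, 325, 325, 325, 325, 325, 325, 325, 325, 325, 325, 325, 325, 325, 325, 325, 325, 325, 325, 325, 325]
  pred 0.104 [[325.3, 298.4], [325.2, 321.6]]
  pred 0.1005 [[325.3, 295.1], [325.2, 318.0]]
w7 [0.5033 0.1058 0.1342] line start 297.74 [328, 328, 328, 329, 328, 328, 328, 329, 328, 329, 329, 329, 329, 329, 329, 330, 329, 330, 330, 330, 330, 330]
  pred 0.104 [[325.3, 299.4], [327.7, 322.7]]
  pred 0.1005 [[325.3, 296.1], [327.6, 319.0]]
```

```bash
python3 - <<'E'
from h import *
import pickle
c=np.array([.5037,.106]);W={}
for n in("w2","w7"):
    s,p=pickle.load(open(n+".pkl","rb"));g=cv2.imread(f"pics/{n}.png",0)
    # rectify the ring-top plane z=.072 and look for the mark
    H=lambda z,cx,cy,h,N:(np.array([[proj(p,[cx+h*(1-2*i/N),cy+h*(1-2*j/N),z]) for j in range(N)] for i in range(N)],np.float32))
    a=np.radians(102.2)
    mk=c+.0305*np.array([np.cos(a),np.sin(a)])
    def patch(z,cx,cy,h,N=60):
        M=H(z,cx,cy,h,N);return cv2.remap(g,M[...,0],M[...,1],1)
    W[n]={"mark":patch(.072,*mk,.009)}
    # screws on deck: two near corners
    th=.043;ctr=np.array([.5037+.088*np.cos(th),.106+.088*np.sin(th)])
    # take screw pixel guess from w2
    if n=="w2": scr=[onz(p,u,.058)[:2] for u in((224,108),(485,269))];print(np.round(scr,4))
    for k,q in enumerate(scr): W[n]["s%d"%k]=patch(.058,*q,.012)
for k,h in(("mark",.009),("s0",.012),("s1",.012)):
    A=W["w2"][k].astype(np.float32);B=W["w7"][k].astype(np.float32)
    t=A[15:45,15:45];r=cv2.matchTemplate(B,t,cv2.TM_CCOEFF_NORMED);_,v,_,l=cv2.minMaxLoc(r)
    print(k,"corr %.2f"%v,"shift world mm x,y",-(l[1]-15)*2*h/60*1e3,-(l[0]-15)*2*h/60*1e3)
cv2.imwrite("pics/pp.png",np.vstack([np.hstack([W[n][k] for k in W[n]]) for n in W]))
E
```

```text
[[0.4673 0.0188]
 [0.4612 0.1908]]
mark corr 0.76 shift world mm x,y 0.6 -2.1
s0 corr 0.93 shift world mm x,y 0.0 1.2000000000000002
s1 corr 0.92 shift world mm x,y -0.4 1.2000000000000002
```

Two fixed deck screws show a 1.2 mm camera shift between the views. Corrected for that, the line should start at row 298.1 if the knob is up, or 294.8 if it is down. It measures 297.7, so the knob is fully up in the catch. I'll retreat and hand in.

```bash
python3 -m inch '[0,0,-15,0,0,0,34,0,0,-15,0,0,0,34,0,0,-15,0,0,0,34,0,0,-15,0,0,0,34,0,0,-15,0,0,0,34,0,0,-15,0,0,0,34,0,0,0,0,0,0,34,0,0,0,0,0,0,34]'
python3 -c "
from workcell import job;print(job.finish_job())"
```

```text
time: 17.5
tool_pos: [0.5039, 0.106, 0.2254]
tcp_rot: [0.523, 3.097, 0.0]
wrist_force: [-0.6, -1.0, -0.2]
width: 0.394
grip_force: 0.0
the job is handed in; nothing more can be done
None
```

The heat knob is in the keep-warm catch about 0.82 rad clockwise of off, fully up by the camera check; the timer ring still read 102° after release, the arm went nowhere near the pan or mug, and I handed the job in at 17.5 s.

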